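Lift a caught drawer out over its stop lath

ROBOT

A 7-joint arm with a two-finger parallel gripper is mounted at the origin on the work surface. World frame = base frame: x ahead of the robot, y to its left, z up, the work surface at z = 0. Lengths are in m, angles in rad, forces in N, time in s.
With the tool pointing down it reaches from about 0.4 to 0.875 m from the base axis. Payload 6.5 kg.
Tool frame: the origin (TCP) lies at the very end of the fingers, on their centre line; the grasp point (between the pads) lies 19 mm behind it; z points along the fingers, y is the line along which they close (so a half turn about z gives the same grasp; the last joint's range is limited). The gripper opens to 85 mm and grips with 20 to 120 N. Pads are 22 mm wide; open, the fingers measure 114 mm over their backs; the gripper's body (76 mm by 85 mm) begins 54 mm behind the grasp point. The pads swing forward as they close: fully open they stand 13 mm farther back than shut.
Start: joints at [-1.253, 0.536, -0.004, 1.538, 0.003, 1.067, -0.071], TCP at [0.243, 0.603, 0.231] pointing down, gripper open.
Joint ranges: [-2.7, 2.7], [-0.37, 2.16], [-1.27, 1.26], [0.24, 2.4], [-1.31, 4.45], [0.19, 1.91], [-2.76, 2.76]. Speed limits (rad/s): [2.39, 2.39, 3.14, 3.14, 3.14, 3.14, 3.14].

INTERFACE

Orientations are given as [roll, pitch, yaw] about the fixed x, y, z axes, in that order (R = Rz(yaw) Ry(pitch) Rx(roll)).
In Python, from station import arm gives the robot as it stands.
- The arm moves only by the tool play_rows, never from a script. Its argument "commands" is a list of rows, each a list of 7 numbers: the shift along the tool's x, y, z in units of 25 mm (1.0 is 25 mm), then the turn, a rotation vector about the tool's x, y, z in units of 5 degrees (1.0 is 5 degrees), then the opening, from -1 (shut) to 1 (fully open). A call has 1 to 8 rows; each row shifts and turns the commanded pose from where the row before left it, along the tool's axes as they then stand; what a row does not reach is not made up. A row lasts 1/12 s, in which the tool goes at most 41.7 mm and 7.16 degrees, less where a joint would pass 70% of its speed; a pose out of reach is approached as far as the arm can. A call is refused whole if a number of a shift passes 1 or a number of a turn 1, either way. A call with a gripper value outside its range is refused whole. The fingers move at their own pace and stop on an object; "grip_force" is the grip in N (left out, the last holds). Time passes only in rows, so rows that do not move let the fingers close. It gives the time, the measured TCP pose, the force, the opening and the grip force at its end, in the units of the state.
- arm.state(): the state, without advancing time (a new reading comes with each control period).
- arm.capture(name): name is "side" or "top" or "wrist"; returns the picture (480x640x3 uint8, blue, green, red); there is no depth.
- arm.get_calibration(name): a dict with "vfov" (degrees; the focal length in pixels is half the picture's height over the tangent of half this angle, whatever the lens; pixels are square), "cx", "cy" (the principal point, pixels), "world_from_camera" (4x4, takes a point from camera to world coordinates); the wrist camera has in their place "mount" (4x4, takes a point from camera to tool coordinates, whose origin is the TCP and whose axes are the flange's). Camera axes: x right, y up, looking along -z (the intrinsics and any distortion apply to the point x, -y, -z); pixel columns grow to the right and rows downward; lengths in m; the calibration is good to about 2 mm. A picture is of the moment at which its call begins: read the wrist's pose just before it. get_calibration takes no time and is no camera call.
- arm.hand_in(): hands the job in; it is judged then, once.
Trained networks look in the newest picture that a camera, given by its name, has taken for a name from the list of things; names that differ only in an ending like _2 or _b are one class to them, and where a whole thing is asked for, a point or a joint stands for the part that bears it (a point fixed in the world has none). Each returns a list of dicts, best first, with "score" (0 to 1); they miss things now and then, are a little off and sometimes report something else, mostly with a low value. They report only what shows in the picture. A call takes as long as a camera call. They do not tell look-alikes from the thing itself.
- arm.cut_out(camera, query): "region" (480x640 bool, what is visible of it) and "position" ([row, column] as shares, 0 to 1, of the picture: columns of its width, rows of its height, amid what is visible of it).
- arm.spot_point(camera, query): "position" ([row, column] as shares, 0 to 1, of the picture: columns of its width, rows of its height: a listed point, or the origin of a listed thing).
The state is a dict: "t": time; "joint_pos": joint angles; "qvel": joint speeds; "joint_efforts": joint torques, N m; "ee_pos": TCP position; "orientation": TCP orientation; "contact_force": force on the tool from outside, world axes, zero at the start; "torque": the same for the moment, N m; "width": finger opening in m; "gripper_force": force on a finger pad.
Only numpy, scipy, OpenCV 4.12 (cv2) and the standard library are available. Lean on these libraries where they do the work, as an engineer would, in place of code of your own. Each camera call takes 0.05 s, during which the arm holds its last target. There are 200 camera calls.

TASK

Take the drawer that stands ajar right out of the small plywood cabinet and put it down gently, flat and in the middle of the black rubber packing mat, ready to be filled. Draw it out until its tall back board comes up against the stop lath hidden under the cabinet's top, then tip its front up so that the back board ducks under the lath, and slide it free; work by feel and never pull or lever it against the lath or the cabinet's frame with more than about 25 N, or the lath tears off. Leave the shut drawer, the loose barrel and the block of barrels where they are, and let go of the drawer when it is down.

Things in the scene. Friction and masses are not known exactly. Their poses are not given: they have to be found in the camera images.
- cabinet: Fixed plywood cabinet on the bench, 170 deep (its x) x 215 wide (y) x 173 high, 9 mm boards. Origin: centre of its underside. Its front, 85 mm to -x, faces the robot. Upper row: two open bays centred at y = +51.5 and -51.5 mm, each 94 wide, 74 high, floor at z = 90 mm. Lower row: two fixed shut fronts, 9 mm proud, with pulls 15 mm long.
- cabinet_brow (a point): Middle of the lower front edge of the cabinet's top board, 164 mm above the bench. Under the board, out of sight, a rigid stop lath runs across both bays: 18 mm thick in x, hanging 24 mm down, so its lower edge is 50 mm above the bay floor. Its front face is 10 to 58 mm behind this edge (+x), different each time: find it by feel.
- drawer_mid (a point): Centre of the loose, empty plywood drawer standing ajar in the left or right upper bay, front 44 to 50 mm out: mid-length, 30 mm above its underside. Axes as the cabinet's; front is -x. 0.17 to 0.33 kg, open-topped, 150 long (x = -75 to +75) x 90 wide (78 inside), sides 48 high, 2 mm to spare under the lath. Rests on the bay floor, 2 mm play each side.
- front_rim (a point): Middle of the top edge of that drawer's front board (9 thick in x, 100 wide, 60 high), 150 mm above the bench at the start: the place to pinch it from above, one finger outside, one inside the drawer. 70.5 mm in front of (-x) and 30 mm above drawer_mid. A round steel pull (14 mm across, 15 mm long) on its face has its top 35 mm below this edge.
- back_top (a point): Middle of the top edge of that drawer's back board (9 thick in x, 90 wide), 58 mm above its underside: 8 mm higher than the lath's lower edge, so a level drawer is caught. From the stop, tip it 0.34 to 0.38 rad (about 20 degrees) about the heel, easing it out some 3 mm for each 0.1 rad, and it passes under; below 0.31 rad it catches. Tipped short of the stop, its sides jam.
- heel (a point): Middle of that drawer's heel edge, where the flat underside ends, 48 mm behind (+x) drawer_mid: from here the lower back corner is cut off upward at 45 degrees, 27 x 27 mm. On this edge the drawer rocks on the bay floor when its front is raised.
- shut_drawer_mid (a point): Centre of the like drawer in the other upper bay, pushed fully shut: a loose bystander to be left shut.
- mat: Fixed black rubber packing mat, 240 x 240 x 5 mm, flat on the bench to the left or right; origin at the centre of its underside.
- barrel_block: Loose bystander on the other side from the mat: wooden block 130 x 170 mm with black barrels standing on it, 98 mm high overall; origin: centre of its underside.
- barrel_mid (a point): Centre of one loose turned black barrel, 30 mm across x 80 high, a bystander standing on end on the bench beside the mat.
Mind the look-alikes: they are no part of the job. Leave any orange look-alike of the part that bears drawer_mid alone.

How it is judged:
On the way, in this order (a step that is already met when the one before it is completed fails the run):
1. the drawer's front is tipped up (over 0.22 rad) while its back is still inside the cabinet (angle between drawer_mid's own z axis and vertical above 0.22 rad and x of drawer_mid in the frame of cabinet above -0.15 m), for 0.1 s.
2. the drawer is wholly out of the cabinet (x of drawer_mid in the frame of cabinet below -0.165 m), for 0.1 s.
At the end, for the whole second after the job is handed in: The drawer stands released, at rest and flat (within 0.06 rad) on the mat, its centre within 45 mm of the mat's centre; the shut drawer is within 12 mm, the loose barrel and the barrel block within 25 mm of where they stood (horizontal distance between drawer_mid and mat below 0.045 m and height (world z) of drawer_mid below 0.042 m and angle between drawer_mid's own z axis and vertical below 0.06 rad and contact force between mat and drawer above 0.5 N and linear speed of drawer below 0.02 m/s and distance of shut_drawer_mid from where it was at the start of the episode below 0.012 m and distance of each of barrel_mid, barrel_block from where it was at the start of the episode below 0.025 m); the robot touches nothing.
It fails at once if the drawer is pulled or levered against the lath or the cabinet's frame with over 25 N (contact force between drawer and cabinet above 25 N).
It fails at once if the drawer is banged or crushed down on the mat (over 80 N) (contact force between drawer and mat above 80 N).
It fails at once if the drawer is let drop: out of the cabinet, no finger on it, and still over 15 mm above the mat (contact force between drawer and the fingers below 0.05 N and x of drawer_mid in the frame of cabinet below -0.165 m and height (world z) of drawer_mid above 0.052 m).
It fails at once if a bystander is disturbed: the shut drawer shifted by over 12 mm, or the loose barrel or the barrel block by over 25 mm (distance of shut_drawer_mid from where it was at the start of the episode above 0.012 m or distance of any of barrel_mid, barrel_block from where it was at the start of the episode above 0.025 m).
It also fails if it takes over 61 s, if anything falls off the work surface, if the arm or the gripper's body presses on something with over 40 N, if the wrist force passes 120 N, or if a joint passes its speed limit or range.

## Working session

There is one attempt and no reset: what is moved stays moved. The work goes in short steps, Python scripts to look and compute and a tool call to move; the robot and the scene stay as the last step left them, time stands still between calls to the robot, and variables do not carry over. Pictures are saved under pics/ and viewed, at most 10 in all, crops included, and the job is handed in when it is done.

Besides the shell and the picture viewer there is one more tool, called after "Call:" by a JSON object that holds its "name" and its "arguments". play_rows: Moves the arm, as the interface text tells. Its arguments: {"type":"object","properties":{"commands":{"type":"array"},"grip_force":{"type":"number"}},"required":["commands"]}

```bash
mkdir -p pics; ls
cat > h.py <<'E'
import numpy as np, cv2
from station import arm
from scipy.spatial.transform import Rotation as R
def cam(n, st=None):
    c=arm.get_calibration(n); f=240/np.tan(np.radians(c["vfov"])/2)
    if "mount" in c:
        T=np.eye(4); T[:3,:3]=R.from_euler('xyz',st["orientation"]).as_matrix(); T[:3,3]=st["ee_pos"]
        T=T@np.array(c["mount"])
    else: T=np.array(c["world_from_camera"])
    return c,f,T
def ray(n,row,col,st=None):
    c,f,T=cam(n,st); d=np.array([(col-c["cx"])/f,-(row-c["cy"])/f,-1.]); 
    d=T[:3,:3]@d; return T[:3,3],d/np.linalg.norm(d)
def tri(rs):
    A=np.zeros((3,3));b=np.zeros(3)
    for o,d in rs:
        P=np.eye(3)-np.outer(d,d);A+=P;b+=P@o
    x=np.linalg.solve(A,b); return x,[round(float(np.linalg.norm(np.cross(x-o,d))),4) for o,d in rs]
def proj(n,p,st=None):
    c,f,T=cam(n,st); q=T[:3,:3].T@(np.array(p)-T[:3,3]); return c["cy"]-f*q[1]/-q[2], c["cx"]+f*q[0]/-q[2]
E
python3 - <<'E'
from h import *
st=arm.state(); print(st)
ims={n:arm.capture(n) for n in("side","top","wrist")}
for n in ims: print(n,{k:np.round(v,3).tolist() if not isinstance(v,str) else v for k,v in arm.get_calibration(n).items()})
cv2.imwrite("pics/a.png",ims["side"]);cv2.imwrite("pics/b.png",ims["top"])
for q in["cabinet","cabinet_brow","drawer_mid","front_rim","back_top","heel","shut_drawer_mid","mat","barrel_block","barrel_mid"]:
    r={}
    for n in("side","top"):
        L=arm.spot_point(n,q); print(q,n,[(round(a["score"],2),round(a["position"][0]*480,1),round(a["position"][1]*640,1)) for a in L[:3]])
        if L: r[n]=ray(n,L[0]["position"][0]*480,L[0]["position"][1]*640)
    if len(r)==2: x,e=tri(list(r.values())); print("   ",x.round(4),e)
E
```

```text
pics
{'t': 0.0, 'joint_pos': array([-1.25317918,  0.53719975, -0.00445628,  1.5388812 ,  0.00258808,
        1.06729449, -0.07114637]), 'qvel': array([-3.79191807e-05,  5.91214514e-04, -8.15806170e-04, -1.65929329e-03,
        1.24241357e-03,  2.34391610e-03, -1.01325215e-03]), 'joint_efforts': array([-5.67249335e-04, -5.83422303e+01,  1.04824662e+00, -2.59102321e+01,
        1.22872589e-02,  9.69449262e-03,  9.50161677e-06]), 'ee_pos': array([0.24316504, 0.60211148, 0.23038801]), 'orientation': array([-3.13981905e+00,  1.10613501e-04,  2.75791061e+00]), 'contact_force': array([0.64765621, 0.23406858, 0.4152424 ]), 'torque': array([0.01589152, 0.05120708, 0.01784099]), 'gripper_force': 0.0, 'width': 0.08541892264398797}
side {'vfov': 52.9, 'cx': 318.061, 'cy': 237.885, 'world_from_camera': [[0.998, 0.035, -0.042, 0.584], [-0.055, 0.546, -0.836, -0.859], [-0.006, 0.837, 0.547, 0.688], [0.0, 0.0, 0.0, 1.0]]}
top {'vfov': 50.973, 'cx': 316.879, 'cy': 229.623, 'world_from_camera': [[0.014, 0.986, -0.169, 0.444], [-1.0, 0.017, 0.018, 0.039], [0.021, 0.168, 0.985, 1.155], [0.0, 0.0, 0.0, 1
[... 815 characters left out ...]
 352.3), (0.61, 185.4, 416.5), (0.55, 119.1, 210.6)]
    [ 0.6492 -0.0884 -0.0487] [0.1165, 0.1165]
heel side [(0.79, 355.2, 388.6), (0.62, 303.0, 265.5)]
heel top [(0.98, 287.6, 348.4), (0.86, 185.3, 419.4), (0.57, 140.2, 213.0)]
    [ 0.6459 -0.0913 -0.1245] [0.1326, 0.1326]
shut_drawer_mid side []
shut_drawer_mid top []
mat side [(0.81, 219.1, 249.2)]
mat top [(0.58, 313.2, 190.7), (0.31, 304.3, 465.5)]
    [0.4485 0.2991 0.0009] [0.003, 0.003]
barrel_block side [(0.57, 407.4, 242.2)]
barrel_block top [(0.69, 302.6, 464.6)]
    [ 0.4788 -0.3228 -0.0013] [0.0006, 0.0006]
barrel_mid side [(0.56, 222.4, 305.2)]
barrel_mid top [(0.51, 237.3, 228.4)]
    [0.6095 0.2156 0.0363] [0.0047, 0.0047]
```

View pics/a.png

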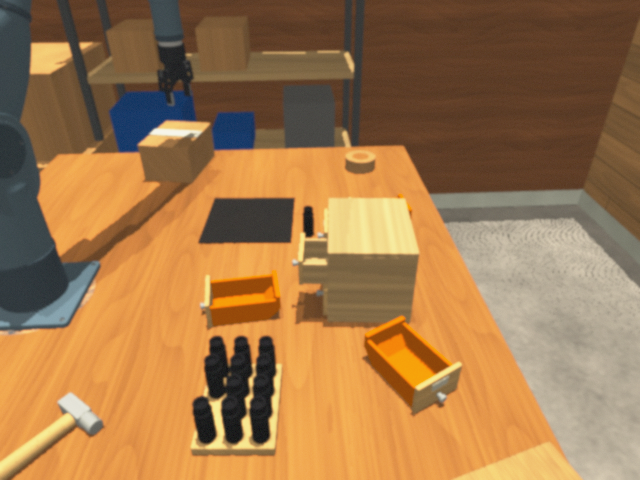

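View pics/b.png

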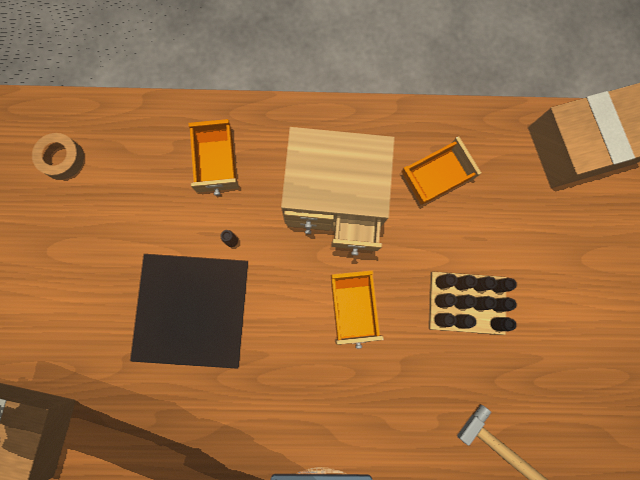

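Side view: cabinet at (260,365), with the plywood drawer's front ajar at about (243,300). Top view: the mat is at (312,190), the loose barrel at (238,229) and the block at (303,470).

Things that could be taken for the wanted drawer:
- Orange drawers in the top view at (155,213), (173,441) and (308,356): decoys.
- The shut drawer at (213,308).
- The plywood drawer ajar in the right bay, rim at (242,357): this is the one I choose.

Run:
```python
from h import *
x,e=tri([ray("top",241.9,356.5),ray("side",243.1,297.9)]); print("rim",x,e)
def onz(n,r,c,z):
    o,d=ray(n,r,c); return o+d*(z-o[2])/d[2]
P=[onz("top",r,c,.173) for r,c in[(127.5,291),(137.5,394.5),(217,388),(207.5,283)]]
print(np.round(P,4)); 
for a,b in[(0,1),(1,2),(3,2),(0,3)]: v=P[b]-P[a]; print(np.linalg.norm(v),np.degrees(np.arctan2(v[1],v[0])))
m=[onz("top",r,c,.005) for r,c in[(254.5,144.5),(261,248),(367,239),(360,131.5)]];print(np.round(m,4),np.mean(m,0))
print("rim z.15",onz("top",241.9,356.5,.15))
a=arm.state();print(R.from_euler('xyz',a["orientation"]).as_matrix().round(3))
im=arm.capture("top"); cv2.imwrite("pics/c.png",cv2.resize(im[190:270,270:410],None,fx=5,fy=5,interpolation=cv2.INTER_CUBIC))
```

```text
rim [ 0.5874768  -0.05984933  0.15587776] [0.0036, 0.0036]
[[ 0.823   0.0766  0.173 ]
 [ 0.8061 -0.1358  0.173 ]
 [ 0.6398 -0.1207  0.173 ]
 [ 0.6553  0.0888  0.173 ]]
0.21305900353888865 -94.53475027502289
0.16700029280016104 174.84433525946315
0.21007579610717153 -94.22468554794942
0.1681314543871624 175.86619270675516
[[0.5761 0.41   0.005 ]
 [0.565  0.174  0.005 ]
 [0.33   0.1851 0.005 ]
 [0.3421 0.4218 0.005 ]] [0.45328389 0.29775984 0.005     ]
rim z.15 [ 0.59197755 -0.06014974  0.15      ]
[[-0.927  0.374  0.   ]
 [ 0.374  0.927  0.   ]
 [-0.     0.    -1.   ]]
```

View pics/c.png

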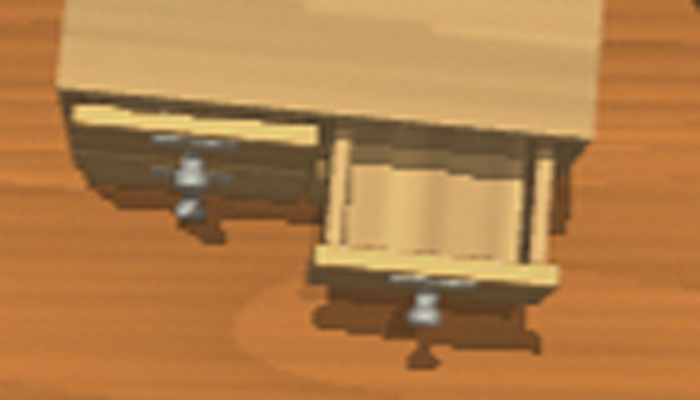

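```bash
cat >> h.py <<'E'
YAW=np.radians(-4.6)
def Rt(tilt=0.,yaw=None):
    y=YAW if yaw is None else yaw   # tool y = cabinet x, tool x = cabinet y, z down; tilt>0 front up
    B=np.array([[0,1,0],[1,0,0],[0,0,-1.]]).T
    return R.from_euler('z',y).as_matrix()@R.from_euler('y',tilt).as_matrix()@B
def plan(p1,M1,n,g=1,p0=None,M0=None):
    st=arm.state()
    p=np.array(st["ee_pos"] if p0 is None else p0); M=R.from_euler('xyz',st["orientation"]).as_matrix() if M0 is None else M0
    rv=R.from_matrix(M.T@M1).as_rotvec()/n; d=(np.array(p1)-p)/n
    for k in range(n):
        s=M.T@d/.025; w=rv/np.radians(5); row=np.round(np.r_[s,w,g],2)
        print(str([float(v)+0 for v in row])+","+("\n" if k%8==7 else ""))
        M=M@R.from_rotvec(row[3:6]*np.radians(5)).as_matrix()
E
python3 - <<'E'
from h import *
plan([.57,-.06,.30],Rt(),32)
E
```

```text
[-0.69, -0.62, -0.09, 0.0, 0.0, 0.45, 1.0],
[-0.71, -0.59, -0.09, 0.0, 0.0, 0.45, 1.0],
[-0.73, -0.56, -0.09, 0.0, 0.0, 0.45, 1.0],
[-0.76, -0.53, -0.09, 0.0, 0.0, 0.45, 1.0],
[-0.78, -0.5, -0.09, 0.0, 0.0, 0.45, 1.0],
[-0.8, -0.47, -0.09, 0.0, 0.0, 0.45, 1.0],
[-0.81, -0.44, -0.09, 0.0, 0.0, 0.45, 1.0],
[-0.83, -0.41, -0.09, 0.0, 0.0, 0.45, 1.0],

[-0.85, -0.37, -0.09, 0.0, 0.0, 0.45, 1.0],
[-0.86, -0.34, -0.09, 0.0, 0.0, 0.45, 1.0],
[-0.87, -0.3, -0.09, 0.0, 0.0, 0.45, 1.0],
[-0.88, -0.27, -0.09, 0.0, 0.0, 0.45, 1.0],
[-0.89, -0.24, -0.09, 0.0, 0.0, 0.45, 1.0],
[-0.9, -0.2, -0.09, 0.0, 0.0, 0.45, 1.0],
[-0.91, -0.16, -0.09, 0.0, 0.0, 0.45, 1.0],
[-0.91, -0.13, -0.09, 0.0, 0.0, 0.45, 1.0],

[-0.92, -0.09, -0.09, 0.0, 0.0, 0.45, 1.0],
[-0.92, -0.06, -0.09, 0.0, 0.0, 0.45, 1.0],
[-0.92, -0.02, -0.09, 0.0, 0.0, 0.45, 1.0],
[-0.92, 0.02, -0.09, 0.0, 0.0, 0.45, 1.0],
[-0.92, 0.05, -0.09, 0.0, 0.0, 0.45, 1.0],
[-0.92, 0.09, -0.09, 0.0, 0.0, 0.45, 1.0],
[-0.92, 0.12, -0.09, 0.0, 0.0, 0.45, 1.0],
[-0.91, 0.16, -0.09, 0.0, 0.0, 0.45, 1.0],

[-0.9, 0.2, -0.09, 0.0, 0.0, 0.45, 1.0],
[-0.89, 0.23, -0.09, 0.0, 0.0, 0.45, 1.0],
[-0.88, 0.27, -0.09, 0.0, 0.0, 0.45, 1.0],
[-0.87, 0.3, -0.09, 0.0, 0.0, 0.45, 1.0],
[-0.86, 0.33, -0.09, 0.0, 0.0, 0.45, 1.0],
[-0.85, 0.37, -0.09, 0.0, 0.0, 0.45, 1.0],
[-0.83, 0.4, -0.09, 0.0, 0.0, 0.45, 1.0],
[-0.82, 0.43, -0.09, 0.0, 0.0, 0.45, 1.0],
```

Call:
{"name": "play_rows", "arguments": {"commands": [[-0.7,-0.6,-0.1,0,0,0.45,1],[-0.7,-0.6,-0.1,0,0,0.45,1],[-0.75,-0.55,-0.1,0,0,0.45,1],[-0.75,-0.55,-0.1,0,0,0.45,1],[-0.8,-0.5,-0.1,0,0,0.45,1],[-0.8,-0.45,-0.1,0,0,0.45,1],[-0.8,-0.45,-0.1,0,0,0.45,1],[-0.85,-0.4,-0.1,0,0,0.45,1]]}}

```text
t: 1.87
ee_pos: [0.3263, 0.4356, 0.2516]
orientation: [3.141, -0.0, 2.442]
contact_force: [0.8, 0.6, -0.0]
width: 0.0854
gripper_force: 0.0
```

Call:
{"name": "play_rows", "arguments": {"commands": [[-0.85,-0.4,-0.1,0,0,0.45,1],[-0.85,-0.35,-0.1,0,0,0.45,1],[-0.85,-0.3,-0.1,0,0,0.45,1],[-0.9,-0.25,-0.1,0,0,0.45,1],[-0.9,-0.25,-0.1,0,0,0.45,1],[-0.9,-0.2,-0.1,0,0,0.45,1],[-0.9,-0.15,-0.1,0,0,0.45,1],[-0.9,-0.15,-0.1,0,0,0.45,1]]}}

```text
t: 2.53
ee_pos: [0.4074, 0.2689, 0.2716]
orientation: [3.141, -0.0, 2.126]
contact_force: [0.7, -0.5, 0.3]
width: 0.0853
gripper_force: 0.0
```

Call:
{"name": "play_rows", "arguments": {"commands": [[-0.9,-0.1,-0.1,0,0,0.45,1],[-0.9,-0.05,-0.1,0,0,0.45,1],[-0.9,0,-0.1,0,0,0.45,1],[-0.9,0,-0.1,0,0,0.45,1],[-0.9,0.05,-0.1,0,0,0.45,1],[-0.9,0.1,-0.1,0,0,0.45,1],[-0.9,0.1,-0.1,0,0,0.45,1],[-0.9,0.15,-0.1,0,0,0.45,1]]}}

```text
t: 3.2
ee_pos: [0.4865, 0.1065, 0.2916]
orientation: [3.141, -0.0, 1.812]
contact_force: [0.4, 0.2, 0.6]
width: 0.0855
gripper_force: 0.0
```

Call:
{"name": "play_rows", "arguments": {"commands": [[-0.9,0.2,-0.1,0,0,0.45,1],[-0.9,0.25,-0.1,0,0,0.45,1],[-0.9,0.25,-0.1,0,0,0.45,1],[-0.85,0.3,-0.1,0,0,0.45,1],[-0.85,0.35,-0.1,0,0,0.45,1],[-0.85,0.35,-0.1,0,0,0.45,1],[-0.85,0.4,-0.1,0,0,0.45,1],[0,0,0,0,0,0,1]]}}

```text
t: 3.87
ee_pos: [0.5587, -0.0428, 0.3097]
orientation: [3.139, 0.003, 1.531]
contact_force: [0.2, -0.6, 0.1]
width: 0.0857
gripper_force: 0.0
```

Run:
```python
from h import *
st=arm.state(); print(st["t"],st["ee_pos"].round(4),st["orientation"].round(4),st["contact_force"])
im=arm.capture("wrist"); cv2.imwrite("pics/d.png",im)
for q in["front_rim","drawer_mid","cabinet_brow"]:
    for a in arm.spot_point("wrist",q)[:3]:
        r,c=a["position"][0]*480,a["position"][1]*640; o,d=ray("wrist",r,c,st)
        print(q,round(a["score"],2),round(r,1),round(c,1),(o+d*(.15-o[2])/d[2]).round(4))
plan([.57,-.06,.30],Rt(),2)
```

```text
3.8667 [ 0.5587 -0.0428  0.3097] [3.1393e+00 2.9000e-03 1.5309e+00] [ 0.18352737 -0.58767666  0.14585493]
front_rim 0.87 226.1 154.4 [ 0.4323 -0.0529  0.15  ]
front_rim 0.6 228.6 356.3 [ 0.5913 -0.0615  0.15  ]
drawer_mid 0.82 205.3 227.6 [ 0.4917 -0.0384  0.15  ]
drawer_mid 0.63 221.1 433.3 [ 0.6519 -0.0577  0.15  ]
drawer_mid 0.59 348.8 498.5 [ 0.7154 -0.1776  0.15  ]
cabinet_brow 0.9 171.2 436.3 [ 0.6521 -0.0183  0.15  ]
[-0.47, 0.27, 0.17, 0.0, 0.0, 0.29, 1.0],
[-0.47, 0.28, 0.17, 0.0, 0.0, 0.29, 1.0],
```

View pics/d.png

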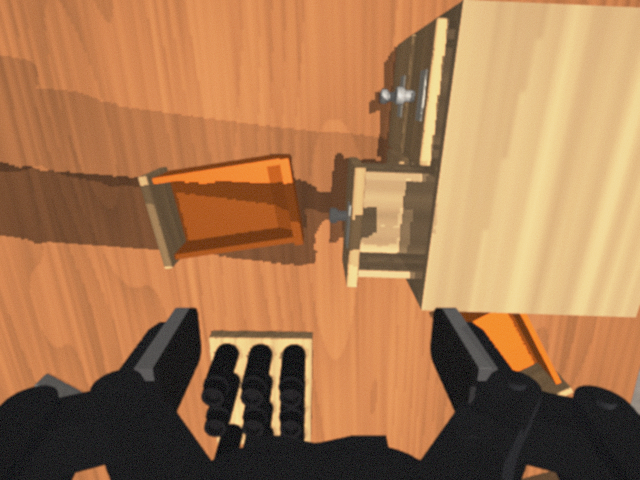

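Run:
```python
from h import *
st=arm.state()
def onz(r,c,z): o,d=ray("wrist",r,c,st); return o+d*(z-o[2])/d[2]
a,b=onz(2,463,.173),onz(307,422.5,.173); v=a-b; print(a,b,np.linalg.norm(v),np.degrees(np.arctan2(v[1],v[0]))-90)
a,b=onz(163,357,.150),onz(285,352,.150); v=a-b; print(a,b,np.linalg.norm(v),np.degrees(np.arctan2(v[1],v[0]))-90)
print(tri([ray("wrist",228.6,356.3,st),ray("top",241.9,356.5)]), tri([ray("wrist",228.6,356.3,st),ray("side",243.1,297.9),ray("top",241.9,356.5)]))
print(onz(223,354.5,.15))
plan([.589,-.062,.26],Rt(),4)
```

```text
[0.65236971 0.09833417 0.173     ] [ 0.63871792 -0.11134655  0.173     ] 0.2101246582703608 -3.725126213906236
[ 0.5898119 -0.0017494  0.15     ] [ 0.58596231 -0.10198862  0.15      ] 0.10031311750086097 -2.1993069707898343
(array([ 0.59398455, -0.06234047,  0.12314773]), [0.002, 0.002]) (array([ 0.58822012, -0.05622696,  0.15249587]), [0.0038, 0.0043, 0.0049])
[ 0.58798147 -0.04857434  0.15      ]
[-0.25, 0.33, 0.49, 0.0, 0.0, 0.15, 1.0],
[-0.25, 0.33, 0.49, 0.0, 0.0, 0.15, 1.0],
[-0.24, 0.33, 0.49, 0.0, 0.0, 0.15, 1.0],
[-0.24, 0.34, 0.49, 0.0, 0.0, 0.15, 1.0],
```

```bash
sed -i 's/radians(-4.6)/radians(-4.1)/' h.py
python3 - <<'E'
from h import *
plan([.589,-.056,.19],Rt(),8,-.2)
E
```

```text
[-0.1, 0.16, 0.59, 0.0, 0.0, 0.06, -0.2],
[-0.1, 0.16, 0.59, 0.0, 0.0, 0.06, -0.2],
[-0.09, 0.16, 0.59, 0.0, 0.0, 0.06, -0.2],
[-0.09, 0.16, 0.59, 0.0, 0.0, 0.06, -0.2],
[-0.09, 0.16, 0.59, 0.0, 0.0, 0.06, -0.2],
[-0.09, 0.16, 0.59, 0.0, 0.0, 0.06, -0.2],
[-0.09, 0.17, 0.59, 0.0, 0.0, 0.06, -0.2],
[-0.09, 0.17, 0.59, 0.0, 0.0, 0.06, -0.2],
```

Call:
{"name": "play_rows", "arguments": {"commands": [[-0.1,0.16,0.6,0,0,0.06,-0.2],[-0.1,0.16,0.6,0,0,0.06,-0.2],[-0.1,0.16,0.6,0,0,0.06,-0.2],[-0.1,0.16,0.6,0,0,0.06,-0.2],[-0.1,0.16,0.6,0,0,0.06,-0.2],[-0.1,0.16,0.6,0,0,0.06,-0.2],[-0.1,0.16,0.6,0,0,0.06,-0.2],[0,0,0,0,0,0,-0.2]], "grip_force": 30}}

```text
t: 4.73
ee_pos: [0.5832, -0.0542, 0.201]
orientation: [-3.137, -0.0, 1.505]
contact_force: [-1.2, -0.0, -0.8]
width: 0.034
gripper_force: 0.0
```

Run:
```python
from h import *
st=arm.state(); print(st["t"],st["ee_pos"].round(4),st["orientation"].round(4),st["width"],st["contact_force"])
im=arm.capture("wrist"); cv2.imwrite("pics/e.png",im)
for a in arm.spot_point("wrist","front_rim")[:2]:
        r,c=a["position"][0]*480,a["position"][1]*640; o,d=ray("wrist",r,c,st)
        print(round(a["score"],2),round(r,1),round(c,1),(o+d*(.15-o[2])/d[2]).round(4))
```

```text
4.7333 [ 0.5832 -0.0542  0.201 ] [-3.1369 -0.      1.5052] 0.03402403068273658 [-1.16485439 -0.03511626 -0.75093734]
0.8 277.5 329.4 [ 0.5901 -0.064   0.15  ]
0.74 261.8 70.9 [ 0.4561 -0.0464  0.15  ]
```

View pics/e.png

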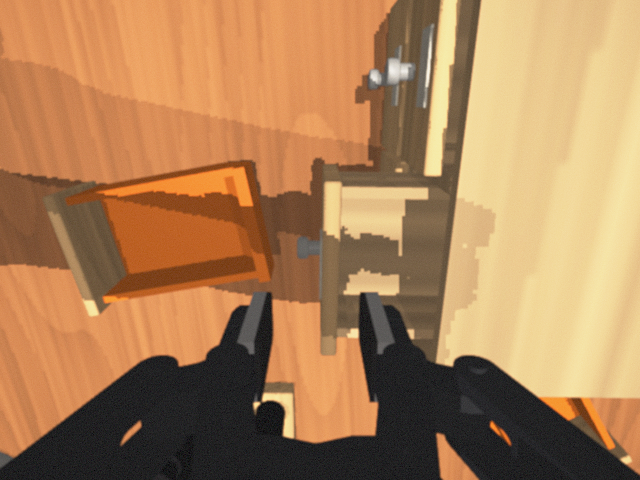

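Run:
```python
from h import *
st=arm.state(); 
for r,c in[(165,333),(353,329),(259,331)]:
    o,d=ray("wrist",r,c,st); print((o+d*(.15-o[2])/d[2]).round(4))
plan([.590,-.057,.121],Rt(),8,-.2)
```

```text
[ 0.5965 -0.0056  0.15  ]
[ 0.5887 -0.1125  0.15  ]
[ 0.5929 -0.0549  0.15  ]
[-0.01, 0.03, 0.41, 0.0, 0.0, 0.01, -0.2],
[-0.01, 0.03, 0.41, 0.0, 0.0, 0.01, -0.2],
[-0.01, 0.03, 0.41, 0.0, 0.0, 0.01, -0.2],
[-0.01, 0.03, 0.41, 0.0, 0.0, 0.01, -0.2],
[-0.01, 0.03, 0.41, 0.0, 0.0, 0.01, -0.2],
[-0.01, 0.03, 0.41, 0.0, 0.0, 0.01, -0.2],
[-0.01, 0.03, 0.41, 0.0, 0.0, 0.01, -0.2],
[-0.01, 0.03, 0.41, 0.0, 0.0, 0.01, -0.2],
```

Call:
{"name": "play_rows", "arguments": {"commands": [[0,0.05,0.45,0,0,0,-0.2],[-0.02,0.05,0.45,0,0,0,-0.2],[-0.02,0.05,0.45,0,0,0,-0.2],[-0.02,0.05,0.45,0,0,0,-0.2],[-0.02,0.05,0.45,0,0,0,-0.2],[-0.02,0.05,0.3,0,0,0,-0.2],[-0.02,0,0.3,0,0,0,-0.2],[0,0,0,0,0,0,-0.2]]}}

```text
t: 5.5
ee_pos: [0.5912, -0.0589, 0.1307]
orientation: [-3.139, 0.0, 1.504]
contact_force: [-1.5, -0.4, -0.4]
width: 0.0339
gripper_force: 0.0
```

Down a little more, then close softly.

Call:
{"name": "play_rows", "arguments": {"commands": [[0,0,0.15,0,0,0,-0.2],[0,0,0.1,0,0,0,-0.2],[0,0,0,0,0,0,-0.2],[0,0,0,0,0,0,-0.4],[0,0,0,0,0,0,-0.6],[0,0,0,0,0,0,-0.8],[0,0,0,0,0,0,-1],[0,0,0,0,0,0,-1]], "grip_force": 25}}

```text
t: 6.17
ee_pos: [0.5922, -0.0589, 0.1266]
orientation: [3.141, 0.0, 1.504]
contact_force: [-0.9, -0.0, 2.6]
width: 0.0085
gripper_force: 26.6
```

Call:
{"name": "play_rows", "arguments": {"commands": [[0,0,0,0,0,0,-1],[0,0,0,0,0,0,-1],[0,0,0,0,0,0,-1]], "grip_force": 60}}

```text
t: 6.42
ee_pos: [0.5922, -0.0589, 0.1266]
orientation: [3.141, -0.0, 1.504]
contact_force: [-3.6, -0.8, 6.1]
width: 0.0074
gripper_force: 63.5
```

Call:
{"name": "play_rows", "arguments": {"commands": [[0,0,-0.05,0,0,0,-1],[0,0,-0.05,0,0,0,-1],[0,0,0,0,0,0,-1]]}}

```text
t: 6.67
ee_pos: [0.592, -0.0586, 0.1285]
orientation: [-3.141, -0.0, 1.504]
contact_force: [1.0, -0.5, -2.3]
width: 0.0076
gripper_force: 62.3
```

Call:
{"name": "play_rows", "arguments": {"commands": [[0,-0.1,0,0,0,0,-1],[0,-0.1,0,0,0,0,-1],[0,-0.1,0,0,0,0,-1],[0,-0.1,0,0,0,0,-1]]}}

```text
t: 7.0
ee_pos: [0.5817, -0.0581, 0.1286]
orientation: [-3.141, 0.0, 1.504]
contact_force: [0.9, -0.1, -1.9]
width: 0.0081
gripper_force: 62.3
```

Call:
{"name": "play_rows", "arguments": {"commands": [[0,-0.06,0,0,0,0,-1],[0,-0.06,0,0,0,0,-1]]}}

```text
t: 7.17
ee_pos: [0.5789, -0.0579, 0.1288]
orientation: [-3.142, -0.0, 1.504]
contact_force: [0.8, -0.9, -2.7]
width: 0.0075
gripper_force: 62.3
```

Call:
{"name": "play_rows", "arguments": {"commands": [[0,-0.06,0,0,0,0,-1],[0,-0.06,0,0,0,0,-1]]}}

```text
t: 7.33
ee_pos: [0.5761, -0.0577, 0.1288]
orientation: [3.141, -0.0, 1.504]
contact_force: [0.0, 0.8, -2.7]
width: 0.0081
gripper_force: 62.3
```

Call:
{"name": "play_rows", "arguments": {"commands": [[0,-0.05,0,0,0,0,-1],[0,-0.05,0,0,0,0,-1],[0,-0.05,0,0,0,0,-1]]}}

```text
t: 7.58
ee_pos: [0.5724, -0.0575, 0.1288]
orientation: [3.142, 0.0, 1.504]
contact_force: [0.5, -0.8, -2.7]
width: 0.0077
gripper_force: 62.3
```

Call:
{"name": "play_rows", "arguments": {"commands": [[0,-0.05,0,0,0,0,-1],[0,-0.05,0,0,0,0,-1],[0,-0.05,0,0,0,0,-1]]}}

```text
t: 7.83
ee_pos: [0.5686, -0.0573, 0.1288]
orientation: [3.142, 0.0, 1.504]
contact_force: [0.1, -0.1, -2.3]
width: 0.0077
gripper_force: 62.3
```

Call:
{"name": "play_rows", "arguments": {"commands": [[0,-0.05,0,0,0,0,-1],[0,-0.05,0,0,0,0,-1],[0,-0.05,0,0,0,0,-1]]}}

```text
t: 8.08
ee_pos: [0.5649, -0.057, 0.1288]
orientation: [3.142, 0.0, 1.504]
contact_force: [0.4, 0.3, -2.2]
width: 0.008
gripper_force: 62.3
```

Call:
{"name": "play_rows", "arguments": {"commands": [[0,-0.05,0,0,0,0,-1],[0,-0.05,0,0,0,0,-1],[0,-0.05,0,0,0,0,-1]]}}

```text
t: 8.33
ee_pos: [0.5611, -0.0567, 0.1288]
orientation: [-3.142, 0.0, 1.504]
contact_force: [-0.3, 0.1, -2.0]
width: 0.0077
gripper_force: 62.3
```

Call:
{"name": "play_rows", "arguments": {"commands": [[0,-0.05,0,0,0,0,-1],[0,-0.05,0,0,0,0,-1],[0,-0.05,0,0,0,0,-1]]}}

```text
t: 8.58
ee_pos: [0.5574, -0.0565, 0.1288]
orientation: [3.142, 0.0, 1.504]
contact_force: [-0.5, 0.5, -2.2]
width: 0.0073
gripper_force: 62.3
```

Call:
{"name": "play_rows", "arguments": {"commands": [[0,-0.05,0,0,0,0,-1],[0,-0.05,0,0,0,0,-1],[0,-0.05,0,0,0,0,-1]]}}

```text
t: 8.83
ee_pos: [0.5537, -0.0562, 0.1288]
orientation: [3.142, 0.0, 1.504]
contact_force: [0.3, -0.4, -2.9]
width: 0.0077
gripper_force: 62.3
```

Call:
{"name": "play_rows", "arguments": {"commands": [[0,-0.05,0,0,0,0,-1],[0,-0.05,0,0,0,0,-1],[0,-0.05,0,0,0,0,-1]]}}

```text
t: 9.08
ee_pos: [0.5499, -0.056, 0.1288]
orientation: [3.142, 0.0, 1.504]
contact_force: [-0.0, 0.2, -2.8]
width: 0.0078
gripper_force: 62.3
```

Call:
{"name": "play_rows", "arguments": {"commands": [[0,-0.05,0,0,0,0,-1],[0,-0.05,0,0,0,0,-1],[0,-0.05,0,0,0,0,-1]]}}

```text
t: 9.33
ee_pos: [0.5483, -0.0555, 0.1294]
orientation: [3.137, -0.0, 1.504]
contact_force: [8.1, 1.0, -5.3]
width: 0.0077
gripper_force: 62.1
```

```bash
cat >> h.py <<'E'
def tip(th0,th1,n,ease=.03,h=.0388,g=-1):
    f=lambda t: np.array([-.1185*np.cos(t)+h*np.sin(t)-ease*t, 0, .1185*np.sin(t)+h*np.cos(t)])
    T=np.linspace(th0,th1,n+1)
    for a,b in zip(T[:-1],T[1:]):
        d=f(b)-f(a); y=YAW; M=Rt(a,0); s=M.T@d/.025
        print(np.round(s,3), round((b-a)/np.radians(5),3), (f(b)-f(0)).round(4))
E
python3 - <<'E'
from h import *
tip(0,.36,9)
E
```

```text
[ 0.     0.018 -0.188] 0.458 [0.0004 0.     0.0047]
[ 0.     0.018 -0.186] 0.458 [0.0011 0.     0.0093]
[ 0.     0.018 -0.184] 0.458 [0.0019 0.     0.0139]
[ 0.     0.018 -0.183] 0.458 [0.0029 0.     0.0184]
[ 0.     0.018 -0.181] 0.458 [0.0041 0.     0.0228]
[ 0.     0.019 -0.179] 0.458 [0.0054 0.     0.0271]
[ 0.     0.019 -0.177] 0.458 [0.0069 0.     0.0312]
[ 0.     0.02  -0.175] 0.458 [0.0086 0.     0.0353]
[ 0.     0.02  -0.173] 0.458 [0.0105 0.     0.0393]
```

Call:
{"name": "play_rows", "arguments": {"commands": [[0,0.08,0,0,0,0,-1],[0,0,0,0,0,0,-1]]}}

```text
t: 9.5
ee_pos: [0.5484, -0.0559, 0.1288]
orientation: [-3.141, 0.0, 1.504]
contact_force: [1.5, 0.1, -2.5]
width: 0.0082
gripper_force: 62.4
```

Call:
{"name": "play_rows", "arguments": {"commands": [[0,0.02,-0.19,0.46,0,0,-1],[0,0.02,-0.19,0.46,0,0,-1],[0,0,0,0,0,0,-1]]}}

```text
t: 9.75
ee_pos: [0.5506, -0.056, 0.1387]
orientation: [-3.061, 0.0, 1.504]
contact_force: [1.5, 0.2, -4.2]
width: 0.0078
gripper_force: 62.5
```

Call:
{"name": "play_rows", "arguments": {"commands": [[0,0.02,-0.18,0.46,0,0,-1],[0,0.02,-0.18,0.46,0,0,-1],[0,0,0,0,0,0,-1]]}}

```text
t: 10.0
ee_pos: [0.5525, -0.0562, 0.1472]
orientation: [-2.982, 0.0, 1.504]
contact_force: [0.8, -0.5, -1.7]
width: 0.0076
gripper_force: 62.5
```

Call:
{"name": "play_rows", "arguments": {"commands": [[0,0.02,-0.18,0.46,0,0,-1],[0,0.02,-0.18,0.46,0,0,-1],[0,0,0,0,0,0,-1]]}}

```text
t: 10.25
ee_pos: [0.5548, -0.0563, 0.1555]
orientation: [-2.902, 0.0, 1.504]
contact_force: [0.8, -0.4, -2.7]
width: 0.0076
gripper_force: 62.5
```

Call:
{"name": "play_rows", "arguments": {"commands": [[0,0.02,-0.18,0.46,0,0,-1],[0,0.02,-0.17,0.46,0,0,-1],[0,0,0,0,0,0,-1]]}}

```text
t: 10.5
ee_pos: [0.5578, -0.0564, 0.1634]
orientation: [-2.822, 0.0, 1.504]
contact_force: [0.1, -0.6, -3.3]
width: 0.0078
gripper_force: 62.5
```

Call:
{"name": "play_rows", "arguments": {"commands": [[0,0.02,-0.17,0.46,0,0,-1],[0,0,0,0,0,0,-1],[0,0,0,0,0,0,-1]]}}

```text
t: 10.75
ee_pos: [0.5588, -0.0567, 0.1672]
orientation: [-2.782, -0.0, 1.504]
contact_force: [-0.4, -0.2, -2.5]
width: 0.0078
gripper_force: 62.5
```

Call:
{"name": "play_rows", "arguments": {"commands": [[0,-0.075,0.03,0,0,0,-1],[0,-0.075,0.03,0,0,0,-1],[0,0,0,0,0,0,-1]]}}

```text
t: 11.0
ee_pos: [0.5541, -0.0563, 0.1678]
orientation: [-2.78, -0.0, 1.504]
contact_force: [0.6, -0.3, -2.0]
width: 0.0077
gripper_force: 62.5
```

Call:
{"name": "play_rows", "arguments": {"commands": [[0,-0.1,0.04,0,0,0,-1],[0,-0.1,0.04,0,0,0,-1],[0,0,0,0,0,0,-1]]}}

```text
t: 11.25
ee_pos: [0.5489, -0.0559, 0.1677]
orientation: [-2.78, -0.0, 1.504]
contact_force: [-0.4, 0.1, -2.1]
width: 0.0078
gripper_force: 62.5
```

Call:
{"name": "play_rows", "arguments": {"commands": [[0,-0.1,0.04,0,0,0,-1],[0,-0.1,0.04,0,0,0,-1],[0,0,0,0,0,0,-1]]}}

```text
t: 11.5
ee_pos: [0.5436, -0.0556, 0.1676]
orientation: [-2.78, -0.0, 1.504]
contact_force: [-1.0, 0.2, -1.8]
width: 0.0077
gripper_force: 62.5
```

Call:
{"name": "play_rows", "arguments": {"commands": [[0,-0.1,0.04,0,0,0,-1],[0,-0.1,0.04,0,0,0,-1],[0,0,0,0,0,0,-1]]}}

```text
t: 11.75
ee_pos: [0.5382, -0.0552, 0.1675]
orientation: [-2.78, -0.0, 1.504]
contact_force: [-0.2, -0.1, -1.6]
width: 0.008
gripper_force: 62.5
```

Call:
{"name": "play_rows", "arguments": {"commands": [[0,-0.1,0.04,0,0,0,-1],[0,-0.1,0.04,0,0,0,-1],[0,-0.1,0.04,0,0,0,-1],[0,0,0,0,0,0,-1]]}}

```text
t: 12.08
ee_pos: [0.5301, -0.0547, 0.1674]
orientation: [-2.78, -0.0, 1.504]
contact_force: [-0.0, 0.5, -2.5]
width: 0.008
gripper_force: 62.5
```

Call:
{"name": "play_rows", "arguments": {"commands": [[0,-0.15,0.05,0,0,0,-1],[0,-0.15,0.05,0,0,0,-1],[0,-0.15,0.05,0,0,0,-1],[0,0,0,0,0,0,-1]]}}

```text
t: 12.42
ee_pos: [0.518, -0.0539, 0.1679]
orientation: [-2.779, -0.0, 1.504]
contact_force: [-0.1, 1.1, -2.0]
width: 0.0077
gripper_force: 62.5
```

Call:
{"name": "play_rows", "arguments": {"commands": [[0,-0.3,0.11,0,0,0,-1],[0,-0.3,0.11,0,0,0,-1],[0,-0.3,0.11,0,0,0,-1],[0,-0.3,0.11,0,0,0,-1],[0,-0.3,0.11,0,0,0,-1],[0,-0.3,0.11,0,0,0,-1],[0,0,0,0,0,0,-1]]}}

```text
t: 13.0
ee_pos: [0.4692, -0.0506, 0.1684]
orientation: [-2.779, -0.0, 1.503]
contact_force: [0.6, 0.2, -2.3]
width: 0.0076
gripper_force: 62.5
```

Run:
```python
from h import *
st=arm.state(); print(st["ee_pos"],st["contact_force"],st["torque"])
a=arm.capture("side"); b=arm.capture("top")
cv2.imwrite("pics/f.png",np.hstack([a[140:380,150:470],b[140:380,200:480]]))
```

```text
[ 0.46920977 -0.05059384  0.16840144] [ 0.61663635  0.20675054 -2.30803909] [-0.05095017 -0.4105711   0.01776191]
```

View pics/f.png

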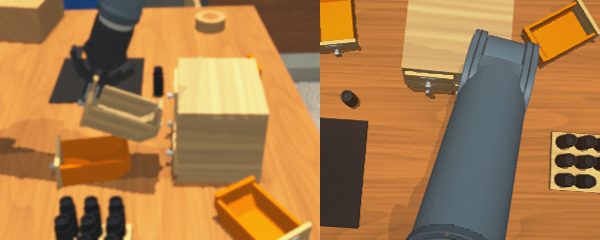

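Run:
```python
from h import *
st=arm.state()
plan([.387,.268,.215],Rt(.36,np.radians(25)),16,-1)
```

```text
[0.78, -0.29, -0.02, 0.0, -0.13, -0.34, -1.0],
[0.79, -0.26, -0.02, 0.0, -0.13, -0.34, -1.0],
[0.8, -0.24, -0.03, 0.0, -0.13, -0.34, -1.0],
[0.8, -0.22, -0.04, 0.0, -0.13, -0.34, -1.0],
[0.81, -0.19, -0.05, 0.0, -0.13, -0.34, -1.0],
[0.81, -0.17, -0.06, 0.0, -0.13, -0.34, -1.0],
[0.82, -0.14, -0.07, 0.0, -0.13, -0.34, -1.0],
[0.82, -0.12, -0.08, 0.0, -0.13, -0.34, -1.0],

[0.82, -0.1, -0.09, 0.0, -0.13, -0.34, -1.0],
[0.82, -0.07, -0.1, 0.0, -0.13, -0.34, -1.0],
[0.82, -0.05, -0.11, 0.0, -0.13, -0.34, -1.0],
[0.82, -0.02, -0.12, 0.0, -0.13, -0.34, -1.0],
[0.82, 0.0, -0.13, 0.0, -0.13, -0.34, -1.0],
[0.82, 0.03, -0.14, 0.0, -0.13, -0.34, -1.0],
[0.82, 0.05, -0.14, 0.0, -0.13, -0.34, -1.0],
[0.81, 0.07, -0.15, 0.0, -0.13, -0.34, -1.0],
```

Call:
{"name": "play_rows", "arguments": {"commands": [[0,-0.18,-0.45,0,0,0,-1],[0,-0.18,-0.45,0,0,0,-1],[0.4,-0.15,0,0,0,0,-1],[0.8,-0.3,-0.02,0,-0.13,-0.34,-1],[0.8,-0.26,-0.02,0,-0.13,-0.34,-1],[0.8,-0.24,-0.03,0,-0.13,-0.34,-1],[0.8,-0.22,-0.04,0,-0.13,-0.34,-1],[0.8,-0.2,-0.05,0,-0.13,-0.34,-1]]}}

```text
t: 13.77
ee_pos: [0.4409, 0.0616, 0.209]
orientation: [-2.781, 0.0, 1.665]
contact_force: [-0.3, 0.1, -2.3]
width: 0.0075
gripper_force: 62.5
```

Call:
{"name": "play_rows", "arguments": {"commands": [[0.8,-0.17,-0.06,0,-0.13,-0.34,-1],[0.8,-0.14,-0.07,0,-0.13,-0.34,-1],[0.8,-0.12,-0.08,0,-0.13,-0.34,-1],[0.8,-0.1,-0.09,0,-0.13,-0.34,-1],[0.8,-0.07,-0.1,0,-0.13,-0.34,-1],[0.8,-0.05,-0.1,0,-0.13,-0.34,-1],[0.6,0,-0.1,0,-0.13,-0.34,-1],[0.4,0,0,0,-0.13,-0.34,-1]]}}

```text
t: 14.43
ee_pos: [0.4033, 0.203, 0.2287]
orientation: [-2.782, 0.0, 1.921]
contact_force: [0.2, 0.3, -2.7]
width: 0.0078
gripper_force: 62.5
```

Run:
```python
from h import *
st=arm.state(); print(st["t"],st["ee_pos"],st["orientation"],st["contact_force"],st["width"])
plan([.387,.268,.17],Rt(0,np.radians(25)),8,-1)
arm.capture("side");arm.capture("top")
for n in("side","top"):
    for q in("mat",): print(n,[(a["score"],a["position"]) for a in arm.spot_point(n,q)])
```

```text
14.4333 [0.40330756 0.20297957 0.22868505] [-2.78162040e+00  4.39842685e-04  1.92123295e+00] [ 0.24259113  0.32884067 -2.7323304 ] 0.007845347846973088
[0.33, 0.14, 0.26, -0.52, -0.02, -0.12, -1.0],
[0.33, 0.13, 0.27, -0.52, -0.02, -0.12, -1.0],
[0.33, 0.12, 0.27, -0.52, -0.02, -0.12, -1.0],
[0.33, 0.11, 0.28, -0.52, -0.02, -0.12, -1.0],
[0.33, 0.1, 0.28, -0.52, -0.02, -0.12, -1.0],
[0.33, 0.09, 0.29, -0.52, -0.02, -0.12, -1.0],
[0.33, 0.08, 0.29, -0.52, -0.02, -0.12, -1.0],
[0.33, 0.07, 0.29, -0.52, -0.02, -0.12, -1.0],

side [(0.58, [0.454, 0.3884])]
top []
```

Call:
{"name": "play_rows", "arguments": {"commands": [[0.3,0.14,0.25,-0.52,0,-0.12,-1],[0.35,0.13,0.25,-0.52,0,-0.12,-1],[0.35,0.12,0.25,-0.52,0,-0.12,-1],[0.35,0.11,0.3,-0.52,0,-0.12,-1],[0.35,0.1,0.3,-0.52,0,-0.12,-1],[0.35,0.1,0.3,-0.52,0,-0.12,-1],[0.35,0.1,0.3,-0.52,0,-0.12,-1],[0.25,0.1,0.3,-0.52,0,-0.12,-1]]}}

```text
t: 15.3
ee_pos: [0.3894, 0.2653, 0.1685]
orientation: [3.138, -0.013, 1.996]
contact_force: [-0.6, 0.5, -1.1]
width: 0.0076
gripper_force: 62.4
```

Run:
```python
from h import *
st=arm.state(); print(st["t"],st["ee_pos"],st["orientation"],st["contact_force"],st["width"])
plan([.387,.268,.075],Rt(0,np.radians(25)),8,-1)
im=arm.capture("side"); T=arm.capture("top")
r={}
for n in("side","top"):
  for q in("mat","drawer_mid"):
    for a in arm.spot_point(n,q)[:2]: print(n,q,round(a["score"],2),np.array(a["position"])*[480,640])
E=cv2.resize(im[150:290,150:350],None,fx=3,fy=3); F=cv2.resize(T[180:400,100:340],(458,420)); cv2.imwrite("pics/g.png",cv2.resize(np.hstack([E[:,100:440],F]),None,fx=1,fy=1))
```

```text
15.3 [0.38941149 0.26530909 0.1684645 ] [ 3.13786123 -0.01273165  1.99622635] [-0.59552241  0.49163433 -1.09866076] 0.007608655256238001
[0.01, -0.01, 0.47, 0.01, -0.02, -0.02, -1.0],
[0.01, -0.01, 0.47, 0.01, -0.02, -0.02, -1.0],
[0.01, -0.01, 0.47, 0.01, -0.02, -0.02, -1.0],
[0.01, -0.01, 0.47, 0.01, -0.02, -0.02, -1.0],
[0.01, -0.01, 0.47, 0.01, -0.02, -0.02, -1.0],
[0.02, -0.01, 0.47, 0.01, -0.02, -0.02, -1.0],
[0.02, 0.0, 0.47, 0.01, -0.02, -0.02, -1.0],
[0.02, 0.0, 0.47, 0.01, -0.02, -0.02, -1.0],

side mat 0.67 [220.32 249.6 ]
side drawer_mid 0.9 [297.12 240.  ]
side drawer_mid 0.85 [167.712 242.88 ]
top mat 0.71 [301.296 465.984]
top mat 0.7 [311.376 188.416]
top drawer_mid 0.9 [309.984 174.784]
top drawer_mid 0.81 [158.496 210.496]
```

View pics/g.png

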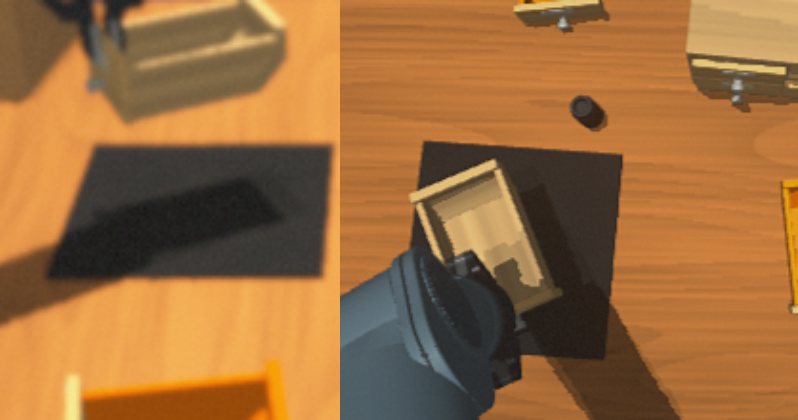

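Run:
```python
from h import *
print(tri([ray("side",167.7,242.9),ray("top",310,174.8)]))
print(tri([ray("side",219.7,249.4),ray("top",312.3,189.5)]))
st=arm.state();M=R.from_euler('xyz',st["orientation"]).as_matrix(); print(st["ee_pos"]+M@[0,.0705,0], M.round(3))
```

```text
(array([0.44991389, 0.29392741, 0.15940627]), [0.0011, 0.0011])
(array([ 0.44946837,  0.30266793, -0.00301577]), [0.002, 0.002])
[0.4544195  0.29477453 0.16936519] [[-0.413  0.911 -0.003]
 [ 0.911  0.413  0.013]
 [ 0.013  0.002 -1.   ]]
```

Call:
{"name": "play_rows", "arguments": {"commands": [[0,0,0.5,0,-0.07,0,-1],[0,0,0.6,0,-0.07,0,-1],[0,0,0.6,0,0,0,-1],[0,0,0.6,0,0,0,-1],[0,0,0.6,0,0,0,-1],[0,0,0.6,0,0,0,-1],[0.05,0,0.5,0,0,0,-1],[0.05,0,0.3,0,0,0,-1]]}}

```text
t: 16.27
ee_pos: [0.3886, 0.2685, 0.0603]
orientation: [3.141, -0.0, 1.997]
contact_force: [-0.5, 0.1, -2.1]
width: 0.0076
gripper_force: 62.5
```

Call:
{"name": "play_rows", "arguments": {"commands": [[0,0,0,0,0,0,-1],[0,0,0,0,0,0,-1]]}}

```text
t: 16.43
ee_pos: [0.3886, 0.2691, 0.0614]
orientation: [3.14, -0.001, 1.998]
contact_force: [0.1, 0.1, -2.3]
width: 0.0078
gripper_force: 62.5
```

Call:
{"name": "play_rows", "arguments": {"commands": [[0,0,0.15,0,0,0,-1],[0,0,0.15,0,0,0,-1],[0,0,0.1,0,0,0,-1],[0,0,0.1,0,0,0,-1],[0,0,0,0,0,0,-1]]}}

```text
t: 16.85
ee_pos: [0.3878, 0.2692, 0.0485]
orientation: [3.14, -0.001, 1.999]
contact_force: [-0.2, 0.1, -1.7]
width: 0.0078
gripper_force: 62.4
```

Call:
{"name": "play_rows", "arguments": {"commands": [[0,0,0.08,0,0,0,-1],[0,0,0.08,0,0,0,-1],[0,0,0,0,0,0,-1]]}}

```text
t: 17.1
ee_pos: [0.3879, 0.2692, 0.0445]
orientation: [3.14, -0.001, 1.999]
contact_force: [0.5, 0.1, -2.4]
width: 0.0075
gripper_force: 62.4
```

Call:
{"name": "play_rows", "arguments": {"commands": [[0,0,0.06,0,0,0,-1],[0,0,0.04,0,0,0,-1],[0,0,0,0,0,0,-1]]}}

```text
t: 17.35
ee_pos: [0.388, 0.2693, 0.0421]
orientation: [3.14, -0.001, 1.999]
contact_force: [-0.2, 0.1, -2.7]
width: 0.0076
gripper_force: 62.5
```

Call:
{"name": "play_rows", "arguments": {"commands": [[0,0,0.06,0,0,0,-1],[0,0,0.06,0,0,0,-1],[0,0,0,0,0,0,-1]]}}

```text
t: 17.6
ee_pos: [0.3881, 0.2694, 0.0416]
orientation: [3.14, -0.002, 1.998]
contact_force: [-9.4, -5.1, 37.3]
width: 0.0079
gripper_force: 68.4
```

Call:
{"name": "play_rows", "arguments": {"commands": [[0,0,-0.1,0,0,0,-1],[0,0,0,0,0,0,-1]]}}

```text
t: 17.77
ee_pos: [0.3885, 0.2697, 0.0425]
orientation: [3.138, -0.002, 1.999]
contact_force: [-0.1, -0.4, -1.8]
width: 0.0077
gripper_force: 62.5
```

Call:
{"name": "play_rows", "arguments": {"commands": [[0,0,0.02,0,0,0,-1],[0,0,0,0,0,0,-0.75],[0,0,0,0,0,0,-0.6],[0,0,0,0,0,0,-0.4],[0,0,0,0,0,0,-0.2],[0,0,0,0,0,0,-0.2],[0,0,0,0,0,0,-0.2]], "grip_force": 20}}

```text
t: 18.35
ee_pos: [0.388, 0.2693, 0.0412]
orientation: [3.14, -0.001, 1.999]
contact_force: [0.2, 0.3, 0.7]
width: 0.0343
gripper_force: 0.0
```

Call:
{"name": "play_rows", "arguments": {"commands": [[0,0,-0.3,0,0,0,-0.2],[0,0,-0.5,0,0,0,-0.2],[0,0,-0.8,0,0,0,-0.2],[0,0,-0.8,0,0,0,-0.2],[0,0,-0.8,0,0,0,-0.2],[0,0,-0.8,0,0,0,-0.2],[0,0,-0.8,0,0,0,-0.2],[0,0,0,0,0,0,-0.2]]}}

```text
t: 19.02
ee_pos: [0.3898, 0.2704, 0.165]
orientation: [3.133, -0.003, 1.998]
contact_force: [1.3, 0.5, -0.3]
width: 0.0342
gripper_force: 0.0
```

Run:
```python
from h import *
st=arm.state(); print(st["t"],st["ee_pos"],st["contact_force"],st["width"])
im=arm.capture("side"); T=arm.capture("top")
def best(n,q):
  return [np.round(np.array(a["position"])*[480,640],1).tolist()+[round(a["score"],2)] for a in arm.spot_point(n,q)[:4]]
for q in("drawer_mid","barrel_mid","barrel_block"): print(q,best("side",q),best("top",q))
E=cv2.resize(im[150:290,180:350],None,fx=3,fy=3); F=cv2.resize(T[180:400,100:240],(267,420)); cv2.imwrite("pics/i.png",np.hstack([E,F]))
```

```text
19.0167 [0.38979045 0.27041976 0.16503813] [ 1.25751082  0.50969928 -0.25788103] 0.0341565741567411
drawer_mid [[356.9, 409.4, 0.88], [209.4, 249.6, 0.72], [297.3, 240.6, 0.55]] [[173.9, 441.9, 0.89], [156.5, 210.4, 0.87], [309.3, 187.4, 0.82], [306.9, 354.4, 0.73]]
barrel_mid [[220.4, 304.8, 0.55]] [[237.0, 229.0, 0.66], [337.7, 196.4, 0.15]]
barrel_block [[408.7, 242.6, 0.9], [221.4, 306.0, 0.65]] [[303.8, 464.8, 0.76]]
```

View pics/i.png

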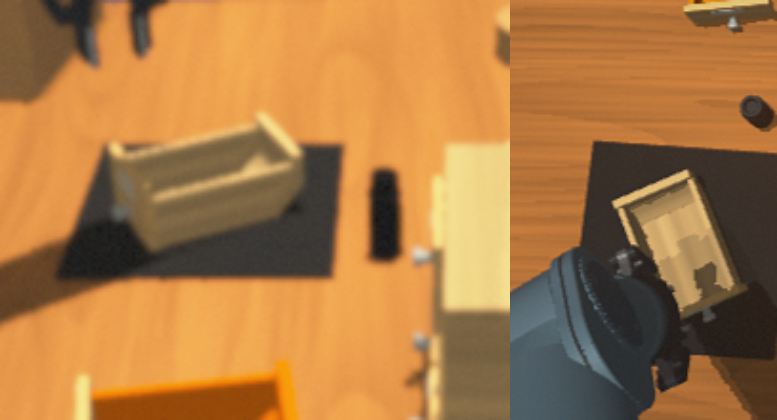

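The drawer stands flat and released near the middle of the mat. The barrel and the block read within about 2 px of where they were. I'm handing it in.

Run:
```python
from h import *
print(tri([ray("side",209.4,249.6),ray("top",309.3,187.4)]))
print(arm.hand_in())
```

```text
(array([0.45445369, 0.29950967, 0.0317895 ]), [0.0007, 0.0007])
the job is handed in; nothing more can be done
None
```

The drawer is out of the cabinet and stands flat and released on the mat, about 6 mm from its centre by camera; the highest force read at the lath was about 8 N and setting it down peaked at about 37 N. The job is handed in; the hand-in returned no verdict.

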